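Shut off the heating mantle and hang out its out-of-use tag

TASK

Take this heating mantle out of service: first turn its regulator knob fully back to off (anticlockwise, to the stop), then take the tag out of the rack and hang it by its window on the flat hook of the stand so that the marked face looks outward, away from the post. Leave the tag hanging straight and still, clear of your gripper, with the knob still off and the glassware and cork ring left where they are.

Things in the scene. Friction and masses are not known exactly. Their poses are not given: they have to be found in the camera images.
- mantle: White heating mantle, fixed. Origin on the bench under the centre of its control box (130 mm along x, 120 mm along y, 85 mm high). The round heater, 176 mm across and 130 mm high, stands at the box's +y side with its centre 135 mm from the origin. z up; the long zero mark on the box top lies on the -x side of the knob.
- regulator (a joint): Angle of the regulator knob, rad: 0 is off (against the stop, pointer at the zero mark, mantle -x), growing clockwise seen from above, up to 2.4. It starts at 0.7 to 1.4. It stays where left; turning takes about 0.05 N m.
- regulator_grip (a point): Point on the knob's upright axis at the height to grip, 122 mm above the bench, above mantle's origin. The black knob is a 48 mm disc with an upright grip bar 46 mm long, 14 mm thick, its top 7 mm above this point, its foot (the disc) 23 mm below. The bar lies along mantle x when off, turned clockwise from it by the joint's value; a white line on top marks the pointer end (-x when off).
- rack: Grey plastic tag rack, fixed: a 90 x 130 mm base with a block whose single slot (11 mm wide along x, 94 mm along y) holds the tag upright. Origin on the bench under the slot's centre; slot floor 10 mm and block top 36 mm above the bench. It may be turned to any yaw.
- tag: White rigid tag, 8 mm thick (x), 150 mm tall (z), about 0.11 kg, upright in the rack. Origin: centre of its lower edge; z up, y across its width. The +x face is marked (black ring, 44 mm across, with slanting bar); the -x face is blank. Body 90 mm wide to z 74; window through it, 54 mm wide, z 74 to 104, side struts 12 mm; solid top 78 mm wide, z 104 to 150: grip it here across its thickness.
- stand: Steel hook stand, fixed: base 140 x 130 mm, 12 mm thick; 18 mm post at x -52 mm. Origin on the bench under the base centre. The flat hook leaves the post's head (22 x 34 mm block) and points outward along the stand's +x: a level bar 30 mm wide, 6 mm thick, ending in an upturned lip. The tops of post, head and bar are 200 mm above the bench.
- hook_seat (a point): Centre of the bar's upper face, where the upper edge of the tag's window should rest: 200 mm above the bench, 44 mm from the post's head and 42 mm from the inner side of the lip, which stands 8 mm above the bar, is 5 mm thick and 30 mm wide.
- hook_root (a point): Point on the bar's centre line near the post: 3 mm below its upper face, 38 mm towards the post from hook_seat.
- hook_tip (a point): Point on the bar's centre line at its outer end by the lip: 3 mm below its upper face, 42 mm outward from hook_seat.
- beaker: Bystander: small glass beaker, 64 mm across, 75 mm tall. Origin at its underside.
- jar: Bystander: amber glass jar, 60 mm across, 80 mm tall. Origin at its underside.
- cork_ring: Bystander: cork flask ring, 90 mm across, 25 mm tall. Origin at its underside.
There are look-alikes about, which are no part of the job. Several things look just like the rack: the one meant starts farthest to the robot's right.

How it is judged:
By the outcome, as a careful person would: the job done as asked, in the order asked, and still so for the second after the job is handed in, with the robot touching nothing.
It also fails if it takes over 58 s, if anything falls off the work surface, if the arm or the gripper's body presses on something with over 40 N, if the wrist force passes 120 N, or if a joint passes its speed limit or range.

ROBOT

A 6-joint arm with a two-finger parallel gripper is mounted at the origin on the work surface. World frame = base frame: x ahead of the robot, y to its left, z up, the work surface at z = 0. Lengths are in mm, angles in degrees, forces in N, time in s.
With the tool pointing down it reaches from about 350 to 850 mm from the base axis. Payload 8.1 kg.
Tool frame: the origin (TCP) lies between the finger pads; the fingertips stand 22 mm ahead of it and the grasp point (between the pads) lies 3 mm ahead of it; z points along the fingers, y is the line along which they close (so a half turn about z gives the same grasp; the last joint's range is limited). The gripper opens to 85 mm and grips with 20 to 120 N. Pads are 22 mm wide; open, the fingers measure 114 mm over their backs; the gripper's body (76 mm by 85 mm) begins 54 mm behind the grasp point. The pads swing forward as they close: fully open they stand 13 mm farther back than shut.
Start: joints at [72.227, 7.471, 85.268, -0, 87.261, -4.893], TCP at [133.724, 584.913, 253.292] pointing down, gripper open.
Joint ranges: [-169.43, 169.43], [-51.17, 129.36], [1.28, 143.12], [-76.62, 256.62], [0, 156.53], [-152.29, 152.29]. Speed limits (degrees/s): [136.94, 136.94, 159.86, 180, 180, 180].

INTERFACE

Orientations are given as [roll, pitch, yaw] about the fixed x, y, z axes, in that order (R = Rz(yaw) Ry(pitch) Rx(roll)).
In Python, from bench import r, vision gives the robot as it stands.
- The arm moves only by the tool step_arm, never from a script. Its argument "targets" is a list that holds one entry, the list of rows, each a list of 6 numbers: the shift along the world's x, y, z in mm, then the turn, a rotation vector about the world's x, y, z in rad. In form: [[[x, y, z, rx, ry, rz], ...]]. A call has 1 to 12 rows; each row is the pose to reach, as a shift and turn from the pose commanded when the call began; what a row does not reach only later rows make up. A row lasts 1/12 s, in which the tool goes at most 41.7 mm and 7.16 degrees, less where a joint would pass 70% of its speed; a pose out of reach is approached as far as the arm can. A call with a gripper value outside its range is refused whole. "fingers" is the gripper's target within -1 to 1 (shut at 1, half-way at 0, fully open at -1), set as the call begins (left out, the last holds). The fingers move at their own pace and stop on an object; "newtons" is the grip in N (left out, the last holds). Time passes only in rows, so rows that repeat a pose let the fingers close. It gives the time, the measured TCP pose, the force, the opening and the grip force at its end, in the units of the state.
- r.sense(): the state, without advancing time (a new reading comes with each control period).
- vision.snapshot(name): name is "scene" or "top" or "wrist"; returns a dict with "img" (420x560x3 uint8, blue, green, red), "mtx" (3x3 intrinsics, pixels), "eye" and "attitude" of the camera in the world. Camera axes: x right, y up, looking along -z (the intrinsics and any distortion apply to the point x, -y, -z); pixel columns grow to the right and rows downward; lengths in mm; the calibration is good to about 2 mm. A picture is of the moment at which its call begins. There is no depth.
- r.hand_in(): hands the job in; it is judged then, once.
The state is a dict: "time": time; "joint_pos": joint angles; "qd": joint speeds; "joint_efforts": joint torques, N m; "tool_pos": TCP position; "tcp_rot": TCP orientation; "ft_force": force on the tool from outside, world axes, zero at the start; "wrist_torque": the same for the moment, N m; "finger_gap": finger opening in mm; "grip_force": force on a finger pad.
Only numpy, scipy, OpenCV 4.12 (cv2) and the standard library are available. Lean on these libraries where they do the work, as an engineer would, in place of code of your own. Each camera call takes 0.05 s, during which the arm holds its last target. There are 200 camera calls.

## Working session

There is one attempt and no reset: what is moved stays moved. The work goes in short steps, Python scripts to look and compute and a tool call to move; the robot and the scene stay as the last step left them, time stands still between calls to the robot, and variables do not carry over. Pictures are saved under pics/ and viewed, at most 10 in all, crops included, and the job is handed in when it is done.

Besides the shell and the picture viewer there is one more tool, called by a JSON object that holds its "api" and its "payload", one argument or row to a line. step_arm: Moves the arm, as the interface text tells. Its arguments: {"type":"object","properties":{"targets":{"type":"array"},"fingers":{"type":"number"},"newtons":{"type":"number"}},"required":["targets"]}

```bash
ls; mkdir -p pics; python3 - <<'E'
from bench import r, vision
import cv2, numpy as np
print(r.sense())
for n in ("scene","top"):
    s=vision.snapshot(n); cv2.imwrite(f"pics/{n}0.png",s["img"]); print(n,s["mtx"],s["eye"],s["attitude"],[k for k in s])
E
```

```text
pics
{'time': 0.0, 'joint_pos': array([ 7.22278855e+01,  7.51584969e+00,  8.53309698e+01,  2.93294362e-04,
        8.72624316e+01, -4.89425236e+00]), 'qd': array([ 0.02129354, -0.1480955 ,  0.03418955,  0.00281129,  0.0480853 ,
       -0.01386032]), 'joint_efforts': array([ 1.30258257e-03, -5.69417202e+01, -5.00543261e+01, -1.82362955e-04,
        1.51286193e-02,  8.41163614e-05]), 'tool_pos': array([133.55132513, 584.40734941, 252.22047496]), 'tcp_rot': array([-1.79891172e+02, -9.61283416e-03,  1.67122114e+02]), 'ft_force': array([ 0.47163803,  0.52103184, -0.31666202]), 'wrist_torque': array([ 0.01201502,  0.02572779, -0.00067835]), 'grip_force': 0.0, 'finger_gap': 85.77673212208285}
scene [[450.1436509    0.         276.68346224]
 [  0.         450.1436509  212.03119967]
 [  0.           0.           1.        ]] [1233.29855345 -262.25443506  903.81329318] [ 4.42994348e+01 -3.95592988e-02  6.81000581e+01] ['img', 'mtx', 'eye', 'attitude']
top [[459.94976744   0.         275.77308318]
 [  0.         459.94976744 212.58214971]
 [  0.           0.           1.        ]] [3.91113180e+02 8.14628986e-01 1.24092500e+03] [  6.83638846   0.89835143 -88.61216348] ['img', 'mtx', 'eye', 'attitude']
```

View pics/scene0.png

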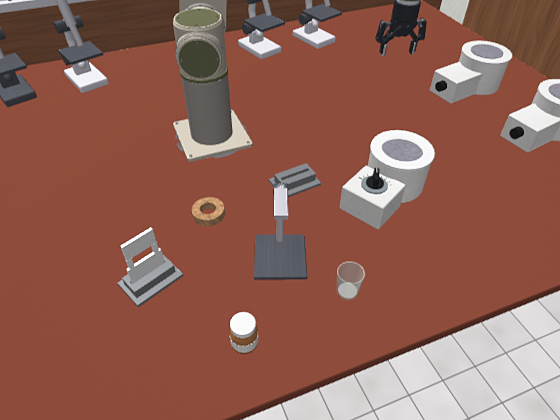

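View pics/top0.png

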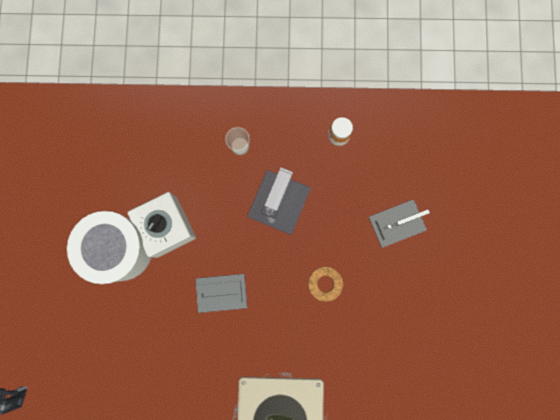

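The scene view shows the tag in its rack at (148,265), the stand at (281,230), the mantle box at (373,195) with its knob at (375,180), and the beaker, jar and ring. In the top view, where left is +y, the tagged rack is farthest right at (398,223), the stand is at (279,202) with its hook pointing up-right, and the knob is at (157,224).

```bash
cat > h.py <<'E'
import numpy as np, cv2
from scipy.spatial.transform import Rotation as R
def rot(s): return R.from_euler("xyz",s["attitude"],degrees=True).as_matrix()
def ray(s,p):
    d=np.linalg.inv(s["mtx"])@[p[0],p[1],1]; return rot(s)@[d[0],-d[1],-d[2]]
def onz(s,p,z):
    d=ray(s,p); e=np.array(s["eye"]); return e+d*(z-e[2])/d[2]
def two(s,p,t,q):
    a,b=ray(s,p),ray(t,q); a/=np.linalg.norm(a); b/=np.linalg.norm(b)
    e,f=np.array(s["eye"]),np.array(t["eye"]); k=np.linalg.lstsq(np.c_[a,-b],f-e,rcond=None)[0]
    A,B=e+a*k[0],f+b*k[1]; return (A+B)/2,np.linalg.norm(A-B)
def pix(s,X):
    c=rot(s).T@(np.array(X,float)-s["eye"]); u=s["mtx"]@[c[0],-c[1],-c[2]]; return u[:2]/u[2]
E
python3 - <<'E'
from h import *
from bench import vision
T=vision.snapshot("top");S=vision.snapshot("scene")
def crop(s,x,y,w,h,k): return cv2.resize(s["img"][y:y+h,x:x+w],None,fx=k,fy=k,interpolation=cv2.INTER_CUBIC)
a=[crop(T,125,185,80,90,3.33),crop(T,240,160,80,90,3.33),crop(T,360,185,80,90,3.33)]
b=[crop(S,335,150,80,90,3.33),crop(S,245,170,80,90,3.33),crop(S,110,220,80,90,3.33)]
im=np.vstack([np.hstack([i[:299,:266] for i in a]),np.hstack([i[:299,:266] for i in b])])
cv2.imwrite("pics/crops.png",im); print(im.shape)
for n,p,z in [("beaker",(238,148),0),("jar",(340,140),0),("ring",(326,284),12),("knob",(157,224),122)]: print(n,onz(T,p,z).round())
E
```

```text
(598, 798, 3)
beaker [717. 133.   0.]
jar [ 745. -149.    0.]
ring [ 351. -113.   12.]
knob [490. 312. 122.]
```

View pics/crops.png

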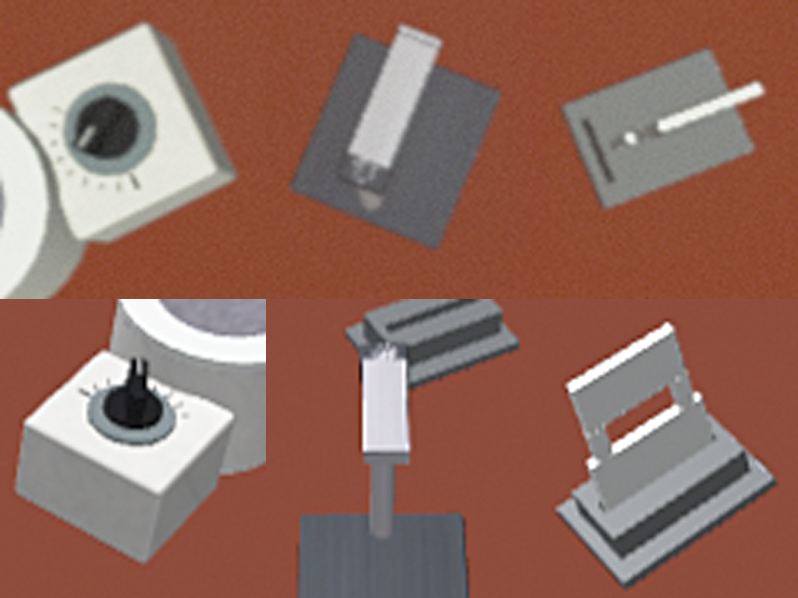

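The crops show the following. The knob disc is at top px (157.4,223.1), its white pointer is down-left of it, and the long zero mark is down-right at about (166,240). The bar runs from the head (269,209) to the lip (286,170). The tag's top edge runs (398,223)–(429,211), and the face towards the scene camera is blank. The next step is to triangulate these.

```bash
python3 - <<'E'
from h import *
from bench import vision
T=vision.snapshot("top");S=vision.snapshot("scene")
def c(i,x,y):
    o=[(125,185),(240,160),(360,185),(335,150),(245,170),(110,220)][i]
    return (x-266*(i%3)+.5)/3.33-.5+o[0],(y-299*(i//3)+.5)/3.33-.5+o[1]
def tri(n,a,b):
    X,e=two(T,c(*a),S,c(*b)); print(n,X.round(1),"err",round(e,1)); return X
A=tri("tagtop A",(2,660,127),(5,672,325)); B=tri("tagtop B",(2,763,88),(5,568,388))
print("len",np.linalg.norm(A-B),"mid",(A+B)/2,"width yaw",np.degrees(np.arctan2(*(B-A)[1::-1])))
P=tri("lip L",(1,400,26),(4,365,452)); Q=tri("lip R",(1,441,41),(4,409,452))
H1=tri("head L",(1,350,153),(4,364,360)); H2=tri("head R",(1,390,167),(4,408,358))
print("bar yaw",np.degrees(np.arctan2(*((P+Q)-(H1+H2))[1::-1])), np.linalg.norm(P-Q),np.linalg.norm(P+Q-H1-H2)/2)
for n,a,b in [("box far",(0,147,22),(3,160,492)),("box right",(0,233,177),(3,27,424))]: tri(n,a,b)
k=tri("knob disc",(0,110,128),(3,133,408))
m=onz(T,c(0,137,182),85); print("zero mark",m, "disc@99",onz(T,c(0,110,128),99))
p=onz(T,c(0,75,145),129);q=onz(T,c(0,95,125),129); print("pointer",p,q,np.degrees(np.arctan2(*(p-q)[1::-1])))
bx=[onz(T,c(0,*v),85) for v in [(147,22),(233,177),(108,241),(10,92)]]
print("box corners",[b.round(0)[:2] for b in bx]); d=bx[1]-bx[0]; print("edge",np.linalg.norm(d),np.degrees(np.arctan2(d[1],d[0])))
for i,(a,b) in enumerate([((565,105),(712,50)),((605,208),(752,152))]): print("rackbase",onz(T,c(2,*a),5).round(),onz(T,c(2,*b),5).round())
E
```

```text
tagtop A [ 502.3 -267.5  161.3] err 1.2
tagtop B [ 531.7 -340.3  160.8] err 1.1
len 78.53023641204503 mid [ 517.00243683 -303.91086931  161.05222477] width yaw -67.98805649034168
lip L [614.2  -1.6 207.1] err 30.9
lip R [614.6  -2.5 204.1] err 27.5
head L [526.4  31.5 201.2] err 29.0
head R [527.4  32.  200.3] err 30.5
bar yaw -21.134859303467813 3.101767247765947 93.93465199756574
box far [577.8 296.5  83.7] err 1.6
box right [463.7 233.2  77.8] err 13.7
knob disc [495.  318.6  94. ] err 0.2
zero mark [455.13458519 298.14172288  85.        ] disc@99 [494.46110661 317.06147151  99.        ]
pointer [478.68406977 333.77101784 129.        ] [493.70055269 319.90520376 129.        ] 137.28145357337294
box corners [array([578., 297.]), array([461., 225.]), array([410., 318.]), array([522., 399.])]
edge 137.4576693199205 -148.6337124277869
rackbase [ 535. -229.    5.] [ 582. -348.    5.]
rackbase [ 452. -261.    5.] [ 500. -379.    5.]
```

Positions so far:

- **Tag top:** mid (517,-304,161), width along -68°. The blank face looks at +22°, so the marked face looks at about -158°.
- **Hook:** seat about (569,15,200), bar yaw about -21°.
- **Knob:** axis about (494.5,317.5), bar at 137°, off direction about -151°, so roughly 72° of turn.

Heights match the text, so I'm moving above the knob.

{"api": "step_arm", "payload": {
  "targets": [
    [[361,-267,0,0,0,-0.52],[361,-267,0,0,0,-0.52],[361,-267,0,0,0,-0.52],[361,-267,0,0,0,-0.52],[361,-267,0,0,0,-0.52],[361,-267,0,0,0,-0.52],[361,-267,0,0,0,-0.52],[361,-267,0,0,0,-0.52],[361,-267,0,0,0,-0.52],[361,-267,0,0,0,-0.52],[361,-267,0,0,0,-0.52],[361,-267,0,0,0,-0.52]]
  ],
  "fingers": -0.3
}}

```text
time: 1.3
tool_pos: [499.0, 313.5, 253.1]
tcp_rot: [-180.0, 0.1, 137.0]
ft_force: [0.3, 1.0, -0.2]
finger_gap: 55.6
grip_force: 0.0
```

```bash
python3 - <<'E'
from h import *
from bench import r,vision
W=vision.snapshot("wrist"); cv2.imwrite("pics/w1.png",W["img"]); s=r.sense()
print(s["time"],s["tool_pos"],s["tcp_rot"],s["joint_pos"],s["finger_gap"]); print(W["eye"],W["attitude"],W["mtx"])
print("TCP px",pix(W,s["tool_pos"]),"knob pred",pix(W,[494.5,317.5,129]),"zero mark",pix(W,[455,298,85]))
np.savez("w1.npz",**W)
E
```

```text
1.35 [496.98233496 315.41951516 252.96647176] [-1.79976186e+02  2.78219506e-02  1.37064957e+02] [ 2.74320274e+01  5.74179774e+00  8.71647206e+01 -3.42494451e-02
  8.71065636e+01 -1.96311915e+01] 55.495807134200355
[449.87684843 360.60829263 373.58323113] [-1.58093649e+01  1.28483000e-02  4.70303032e+01] [[348.26371551   0.         274.38068249]
 [  0.         348.26371551 207.51419199]
 [  0.           0.           1.        ]]
TCP px [271.9591403  285.42159805] knob pred [272.89991402 197.92399811] zero mark [223.69322791 166.78121951]
```

View pics/w1.png

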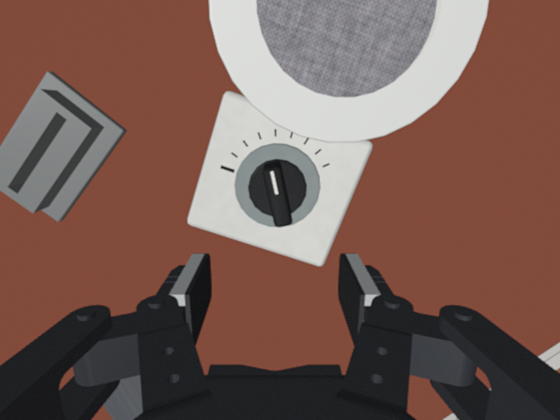

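The wrist view shows the knob's black disc centred at (277,187), the white pointer line from (272,172) to (278,194), the long zero mark at (227,169), and clear space around the knob.

```bash
python3 - <<'E'
from h import *
W=dict(np.load("w1.npz")); im=W["img"]
g=cv2.cvtColor(im,cv2.COLOR_BGR2GRAY)
m=(g<75).astype(np.uint8); m[:150]=0;m[235:]=0;m[:,:235]=0;m[:,325:]=0
n,l,st,ce=cv2.connectedComponentsWithStats(m); i=1+np.argmax(st[1:,4]); print("dark",st[i],ce[i])
(c,ra)=cv2.minEnclosingCircle(np.argwhere(l==i)[:,::-1].astype(np.float32)); print(c,ra)
print("disc@99",onz(W,c,99))
w=(g>150).astype(np.uint8)*(cv2.dilate(cv2.morphologyEx((l==i).astype(np.uint8),cv2.MORPH_CLOSE,np.ones((15,15))),np.ones((1,1))))
w=cv2.erode(np.zeros_like(w),None)+w
pts=np.argwhere(w)[:,::-1]; pts=pts[(abs(pts[:,0]-275)<12)&(abs(pts[:,1]-183)<16)]; print(len(pts))
P=np.array([onz(W,p,129)[:2] for p in pts]); v=cv2.fitLine(P.astype(np.float32),cv2.DIST_L2,0,.01,.01).ravel(); print("line yaw",np.degrees(np.arctan2(v[1],v[0])),v[2:])
t=(P-v[2:])@v[:2]; print(t.min(),t.max(),P[t.argmin()],P[t.argmax()])
for p in [(222,167),(233,171)]: print("mark",onz(W,p,85))
bx=[onz(W,p,85)[:2] for p in [(228,93),(188,222),(323,265),(372,141)]]
for a,b in zip(bx,bx[1:]+bx[:1]): print(a.round(),np.linalg.norm(b-a).round(),np.degrees(np.arctan2(*(b-a)[::-1])).round(1))
print("box centre",np.mean(bx,0))
T=[157.4,223.1]
E
```

```text
dark [ 249  159   57   67 2596] [277.61132512 189.95416025]
(278.6475524902344, 192.1639404296875) 33.269535064697266
disc@99 [499.62988209 318.89732219  99.        ]
83
line yaw -30.548681 [486.481   325.79996]
-8.381646320088086 8.753377130527499 [479.19586351 329.94679599] [493.88999715 321.13166207]
mark [454.16704077 296.83651098  85.        ]
mark [462.80725848 301.17364175  85.        ]
[416. 342.] 114.0 -62.9
[468. 241.] 126.0 28.1
[579. 300.] 116.0 119.1
[523. 402.] 122.0 -150.7
box centre [496.43074629 321.20243685]
```

The knob axis is about (496,320), the pointer is at 149.5° and off is at about 208°, so there's about 58.5° of anticlockwise turn. I'm aligning, lowering to TCP z 125 and closing.

{"api": "step_arm", "payload": {
  "targets": [
    [[1.3,2,0,0,0,0.11],[1.3,2,0,0,0,0.218],[1.3,2,-30,0,0,0.218],[1.3,2,-60,0,0,0.218],[1.3,2,-90,0,0,0.218],[1.3,2,-110,0,0,0.218],[1.3,2,-122,0,0,0.218],[1.3,2,-127,0,0,0.218],[1.3,2,-127,0,0,0.218],[1.3,2,-127,0,0,0.218],[1.3,2,-127,0,0,0.218]]
  ]
}}

```text
time: 2.27
tool_pos: [497.1, 320.7, 128.4]
tcp_rot: [179.8, 0.1, 149.8]
ft_force: [0.6, -0.2, 0.2]
finger_gap: 55.5
grip_force: 0.0
```

{"api": "step_arm", "payload": {
  "targets": [
    [[0,0,0,0,0,0],[0,0,0,0,0,0],[0,0,0,0,0,0],[0,0,0,0,0,0],[0,0,0,0,0,0],[0,0,0,0,0,0]]
  ],
  "fingers": 1,
  "newtons": 25
}}

```text
time: 2.77
tool_pos: [496.1, 319.5, 127.2]
tcp_rot: [-180.0, 0.0, 149.8]
ft_force: [-2.9, -4.1, 6.1]
finger_gap: 13.3
grip_force: 25.9
```

{"api": "step_arm", "payload": {
  "targets": [
    [[0,0,0,0,0,0.09],[0,0,0,0,0,0.18],[0,0,0,0,0,0.27],[0,0,0,0,0,0.36],[0,0,0,0,0,0.45],[0,0,0,0,0,0.54],[0,0,0,0,0,0.63],[0,0,0,0,0,0.72],[0,0,0,0,0,0.81],[0,0,0,0,0,0.88],[0,0,0,0,0,0.92],[0,0,0,0,0,0.92]]
  ]
}}

```text
time: 3.77
tool_pos: [496.1, 319.6, 127.2]
tcp_rot: [-180.0, -0.0, -157.3]
ft_force: [-2.9, -3.5, 6.9]
finger_gap: 13.6
grip_force: 25.8
```

```bash
python3 - <<'E'
from bench import r
s=r.sense(); print(s["time"],s["tool_pos"],s["tcp_rot"],s["ft_force"],s["wrist_torque"],s["finger_gap"],s["grip_force"])
E
```

```text
3.7667 [496.05648908 319.62160532 127.17028316] [-1.79979710e+02 -8.96123128e-03 -1.57319679e+02] [-2.92638837 -3.4644206   6.88518718] [-0.48942394  0.60406911  0.0709015 ] 13.570465172448223 25.8287250995636
```

{"api": "step_arm", "payload": {
  "targets": [
    [[0,0,0,0,0,0.04],[0,0,0,0,0,0.08],[0,0,0,0,0,0.11],[0,0,0,0,0,0.11]]
  ]
}}

```text
time: 4.1
tool_pos: [496.1, 319.6, 127.2]
tcp_rot: [-180.0, -0.0, -151.1]
ft_force: [-3.7, -2.7, 6.8]
finger_gap: 13.6
grip_force: 28.2
```

```bash
python3 - <<'E'
from bench import r
s=r.sense(); print(s["time"],s["tool_pos"],s["tcp_rot"],s["ft_force"],s["wrist_torque"],s["finger_gap"],s["grip_force"])
E
```

```text
4.1 [496.07611554 319.58627116 127.19690873] [-1.79988894e+02 -1.11662202e-02 -1.51106482e+02] [-3.72999728 -2.73117436  6.84328593] [-0.53033051  0.64827066 -0.55707685] 13.574709998375107 28.198314607143402
```

The wrist torque jumped to -0.56 N m, so the knob is on the stop. I'm releasing it partly to stay clear of the heater, and rising.

{"api": "step_arm", "payload": {
  "targets": [
    [[0,0,0,0,0,0],[0,0,0,0,0,0],[0,0,0,0,0,0],[0,0,0,0,0,0],[0,0,15,0,0,0],[0,0,45,0,0,0],[0,0,85,0,0,0],[0,0,125,0,0,0],[0,0,125,0,0,0],[0,0,125,0,0,0]]
  ],
  "fingers": 0.1
}}

```text
time: 4.93
tool_pos: [497.8, 321.0, 255.4]
tcp_rot: [-180.0, 0.4, -151.2]
ft_force: [-0.1, -0.1, -0.1]
finger_gap: 38.7
grip_force: 0.0
```

```bash
python3 - <<'E'
from h import *
from bench import r,vision
W=vision.snapshot("wrist"); np.savez("w2.npz",**W)
c=pix(W,[496,320,129]).round().astype(int); print(c)
im=W["img"]; g=cv2.cvtColor(im,cv2.COLOR_BGR2GRAY)
cv2.imwrite("pics/w2.png",cv2.resize(im[max(0,c[1]-70):c[1]+70,c[0]-90:c[0]+90],None,fx=4,fy=4))
s=r.sense(); print(s["tool_pos"],s["tcp_rot"],s["joint_pos"])
E
```

```text
[275 201]
[496.6188142  320.29594021 252.54250244] [-1.79998471e+02  1.52916595e-01 -1.51165905e+02] [ 2.78491232e+01  5.95489896e+00  8.69813586e+01  1.10186597e-03
  8.69108221e+01 -9.09850273e+01]
```

View pics/w2.png

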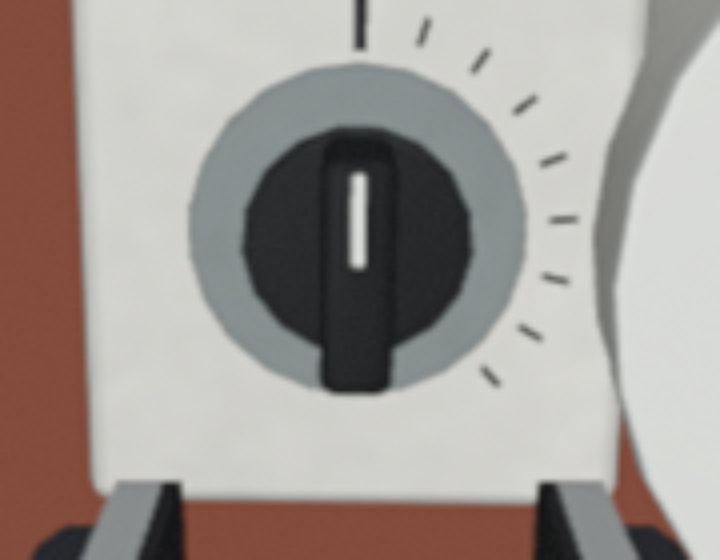

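The knob's pointer at crop px (358,220) lines up with the long zero mark at (360,25), so the regulator is off. For J6 range reasons the tool has to turn about -277° on the way to the tag.

{"api": "step_arm", "payload": {
  "targets": [
    [[0,-20,10,0,0,-0.12],[1,-45,20,0,0,-0.24],[2,-73,30,0,0,-0.36],[3,-101,30,0,0,-0.48],[4,-129,30,0,0,-0.6],[5,-157,30,0,0,-0.72],[6,-185,30,0,0,-0.84],[7,-213,30,0,0,-0.96],[8,-241,30,0,0,-1.08],[9,-269,30,0,0,-1.2],[10,-297,30,0,0,-1.32],[11,-325,30,0,0,-1.44]]
  ],
  "fingers": -0.3
}}

```text
time: 5.98
tool_pos: [505.9, -6.3, 278.9]
tcp_rot: [-179.8, -0.1, 126.0]
ft_force: [1.3, 0.4, -0.3]
finger_gap: 55.6
grip_force: 0.0
```

{"api": "step_arm", "payload": {
  "targets": [
    [[1,-28,0,0,0,-0.12],[2,-56,0,0,0,-0.24],[3,-84,0,0,0,-0.36],[4,-112,0,0,0,-0.48],[5,-140,0,0,0,-0.6],[6,-168,0,0,0,-0.72],[7,-196,0,0,0,-0.84],[8,-224,0,0,0,-0.96],[9,-252,0,0,0,-1.08],[10,-275,0,0,0,-1.2],[10,-290,0,0,0,-1.32],[10,-299,0,0,0,-1.44]]
  ]
}}

```text
time: 6.98
tool_pos: [515.9, -305.6, 278.3]
tcp_rot: [-179.8, 0.1, 43.4]
ft_force: [0.5, -1.1, 0.9]
finger_gap: 55.6
grip_force: 0.0
```

{"api": "step_arm", "payload": {
  "targets": [
    [[0,0,0,0,0,-0.12],[0,0,0,0,0,-0.24],[0,0,0,0,0,-0.36],[0,0,0,0,0,-0.48],[0,0,0,0,0,-0.6],[0,0,0,0,0,-0.72],[0,0,0,0,0,-0.84],[0,0,0,0,0,-0.96],[0,0,0,0,0,-1.08],[0,0,0,0,0,-1.2],[0,0,0,0,0,-1.32],[0,0,0,0,0,-1.44]]
  ]
}}

```text
time: 7.98
tool_pos: [516.2, -303.5, 278.6]
tcp_rot: [180.0, 0.2, -39.0]
ft_force: [-0.2, -0.3, -1.0]
finger_gap: 55.6
grip_force: 0.0
```

{"api": "step_arm", "payload": {
  "targets": [
    [[0,0,0,0,0,-0.12],[0,0,0,0,0,-0.24],[0,0,0,0,0,-0.36],[0,0,0,0,0,-0.47],[0,0,0,0,0,-0.51],[0,0,0,0,0,-0.51],[0,0,0,0,0,-0.51]]
  ]
}}

```text
time: 8.57
tool_pos: [516.4, -303.7, 279.3]
tcp_rot: [179.9, 0.1, -67.8]
ft_force: [0.9, 0.4, 0.3]
finger_gap: 55.1
grip_force: 0.0
```

```bash
python3 - <<'E'
from h import *
from bench import r,vision
W=vision.snapshot("wrist"); np.savez("w3.npz",**W); cv2.imwrite("pics/w3.png",W["img"])
s=r.sense(); print(s["time"],s["tool_pos"],s["tcp_rot"],s["joint_pos"],W["eye"])
for X in [(502.3,-267.5,160),(531.7,-340.3,160)]: print(pix(W,X))
E
```

```text
8.6167 [ 516.56652103 -303.76343871  279.70467254] [ 1.79926334e+02  1.15363593e-01 -6.77950399e+01] [-3.53584464e+01  6.92979585e+00  8.31116124e+01 -2.96121470e-04
  9.00954690e+01  1.22436519e+02] [ 543.82733095 -367.19151721  399.81008277]
[274.81565998 258.78704974]
[275.27248969 153.22879685]
```

View pics/w3.png

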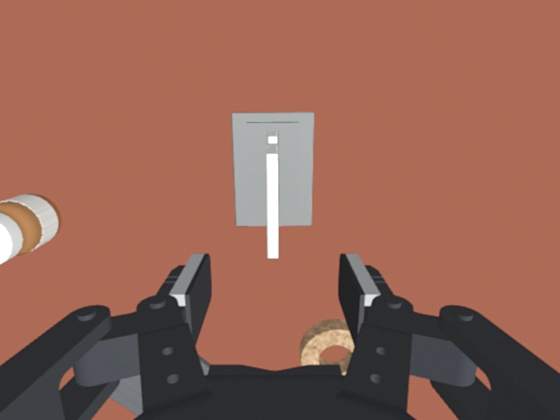

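The wrist view shows the tag's top edge from (272,153) to (273,258), within 3 px of the prediction, with its rack beneath. The jar (left) and ring (bottom) are clear of it. I'm refining from the mask.

```bash
python3 - <<'E'
from h import *
W=dict(np.load("w3.npz")); g=cv2.cvtColor(W["img"],cv2.COLOR_BGR2GRAY)
m=(g>225).astype(np.uint8); n,l,st,ce=cv2.connectedComponentsWithStats(m)
i=[k for k in range(1,n) if abs(ce[k][0]-272)<8 and st[k,4]>300][0]; print(st[i],ce[i])
q=cv2.boxPoints(cv2.minAreaRect(np.argwhere(l==i)[:,::-1].astype(np.float32)))
X=np.array([onz(W,p,160)[:2] for p in q+0.0]); print(X.mean(0))
for a,b in zip(X,np.roll(X,-1,0)): print(np.linalg.norm(b-a),np.degrees(np.arctan2(*(b-a)[::-1])))
c=W["attitude"]; print(c)
E
```

```text
[ 267  154   11  104 1100] [272.19090909 204.35454545]
[ 519.18567089 -303.5060556 ]
6.858915621404598 -157.81354389695701
76.5400684196702 112.31792137379716
7.459788997500349 22.151665275669952
76.53651864097782 -68.13189131443248
[-1.58679103e+01 -1.09006502e-01 -1.57799904e+02]
```

{"api": "step_arm", "payload": {
  "targets": [
    [[2,0,-30,0,0,0],[2,0,-65,0,0,0],[2,0,-95,0,0,0],[2,0,-115,0,0,0],[2,0,-126,0,0,0],[2,0,-130,0,0,0],[2,0,-131,0,0,0],[2,0,-131,0,0,0],[2,0,-131,0,0,0]]
  ]
}}

```text
time: 9.37
tool_pos: [520.1, -304.8, 152.4]
tcp_rot: [-179.9, -0.2, -67.9]
ft_force: [0.2, -0.5, 0.8]
finger_gap: 55.4
grip_force: 0.0
```

{"api": "step_arm", "payload": {
  "targets": [
    [[0,0,0,0,0,0],[0,0,0,0,0,0],[0,0,0,0,0,0],[0,0,0,0,0,0],[0,0,0,0,0,0],[0,0,0,0,0,0],[0,0,0,0,0,0]]
  ],
  "fingers": 1,
  "newtons": 50
}}

```text
time: 9.95
tool_pos: [519.3, -304.4, 150.9]
tcp_rot: [-180.0, -0.1, -67.9]
ft_force: [-0.8, 0.3, 4.7]
finger_gap: 7.4
grip_force: 49.7
```

The grip holds at a gap of 7.4 mm. I'm lifting straight out and re-measuring the hook with the corners paired correctly.

{"api": "step_arm", "payload": {
  "targets": [
    [[0,0,8,0,0,0],[0,0,20,0,0,0],[0,0,35,0,0,0],[0,0,60,0,0,0],[0,0,90,0,0,0],[0,0,115,0,0,0],[0,0,125,0,0,0],[0,0,125,0,0,0]]
  ]
}}

```text
time: 10.62
tool_pos: [520.4, -305.0, 279.6]
tcp_rot: [-179.8, -0.3, -67.9]
ft_force: [-0.2, -0.2, -0.5]
finger_gap: 7.4
grip_force: 48.8
```

```bash
python3 - <<'E'
from h import *
from bench import r,vision
T=vision.snapshot("top");S=vision.snapshot("scene")
def c(i,x,y):
    o=[(125,185),(240,160),(360,185),(335,150),(245,170),(110,220)][i]
    return (x-266*(i%3)+.5)/3.33-.5+o[0],(y-299*(i//3)+.5)/3.33-.5+o[1]
pr={"lip+y":((1,400,26),(4,409,452)),"lip-y":((1,441,41),(4,365,452)),"head+y":((1,350,153),(4,408,358)),"head-y":((1,390,167),(4,364,360))}
for n,(a,b) in pr.items():
    X,e=two(T,c(*a),S,c(*b)); print(n,X.round(1),round(e,1))
# bar mask in top view, on plane z=200
g=T["img"][160:215,250:300].astype(int); m=((g.min(2)>150)).astype(np.uint8)
n,l,st,ce=cv2.connectedComponentsWithStats(m); i=1+np.argmax(st[1:,4])
q=cv2.boxPoints(cv2.minAreaRect(np.argwhere(l==i)[:,::-1].astype(np.float32)))+[250,160]
X=np.array([onz(T,p,200)[:2] for p in q]); print(X.round(1),X.mean(0))
for a,b in zip(X,np.roll(X,-1,0)): print(np.linalg.norm(b-a).round(1),np.degrees(np.arctan2(*(b-a)[::-1])).round(1))
b=[onz(T,c(1,*p),12)[:2] for p in [(358,35),(500,93),(437,247),(291,187)]]; print("base",np.mean(b,0),[np.degrees(np.arctan2(*(b[k]-b[j])[::-1])).round(1) for k,j in [(0,3),(1,2)]])
s=r.sense(); print(s["time"],s["tool_pos"],s["tcp_rot"],s["ft_force"],s["finger_gap"])
cv2.imwrite("pics/lift.png",cv2.resize(S["img"][150:350,60:330],None,fx=2.8,fy=2.8,interpolation=cv2.INTER_CUBIC))
E
```

```text
lip+y [619.1  11.9 204.2] 2.6
lip-y [609.2 -15.7 205.3] 0.9
head+y [531.3  46.1 199.9] 1.4
head-y [522.   17.8 199.9] 0.0
[[530.2  47.4]
 [621.7  12.3]
 [610.7 -15.2]
 [519.4  20. ]] [570.50431061  16.1161382 ]
98.0 -20.9
29.7 -111.8
97.8 158.9
29.4 68.5
base [567.74777015  16.12060782] [np.float64(-21.9), np.float64(-21.0)]
10.7167 [ 518.86525964 -303.97823409  274.61516932] [ 1.79987008e+02  2.11185669e-02 -6.79060107e+01] [-0.50818484 -0.19841531 -1.97023138] 7.4296001496296205
```

The hook's bar yaw is -21.1° and its seat is about (569.5,15.5,200), with residuals under 3 mm. I'm carrying the tag to a point 100 mm outside the seat, turned by +136.8°.

{"api": "step_arm", "payload": {
  "targets": [
    [[10,15,0,0,0,0.12],[25,35,0,0,0,0.24],[40,55,0,0,0,0.36],[55,75,0,0,0,0.48],[70,95,0,0,0,0.6],[85,115,0,0,0,0.72],[100,135,0,0,0,0.84],[115,155,0,0,0,0.96],[130,175,0,0,0,1.08],[145,195,0,0,0,1.2],[157,210,0,0,0,1.32],[165,220,0,0,0,1.44]]
  ]
}}

```text
time: 11.72
tool_pos: [683.8, -81.7, 271.4]
tcp_rot: [-179.8, 0.2, 15.0]
ft_force: [0.2, 0.8, -1.7]
finger_gap: 7.1
grip_force: 48.8
```

{"api": "step_arm", "payload": {
  "targets": [
    [[0,0,0,0,0,0.12],[0,0,0,0,0,0.24],[0,0,0,0,0,0.36],[0,0,0,0,0,0.48],[0,0,0,0,0,0.6],[0,0,0,0,0,0.72],[0,5,-5,0,0,0.84],[-5,20,-10,0,0,0.92],[-12,40,-16,0,0,0.948],[-18,55,-22,0,0,0.948],[-21,63.5,-22,0,0,0.948],[-21,63.5,-22,0,0,0.948]]
  ]
}}

```text
time: 12.72
tool_pos: [661.4, -18.6, 250.5]
tcp_rot: [-179.7, 0.0, 69.0]
ft_force: [-0.6, 0.2, -1.0]
finger_gap: 7.7
grip_force: 48.9
```

{"api": "step_arm", "payload": {
  "targets": [
    [[0,0,0,0,0,0],[0,0,0,0,0,0],[0,0,0,0,0,0]]
  ]
}}

```text
time: 12.97
tool_pos: [663.4, -21.6, 253.4]
tcp_rot: [180.0, 0.0, 68.9]
ft_force: [0.1, -0.3, -0.3]
finger_gap: 7.3
grip_force: 48.9
```

```bash
python3 - <<'E'
from h import *
from bench import r,vision
S=vision.snapshot("scene");T=vision.snapshot("top");W=vision.snapshot("wrist")
np.savez("s4.npz",**S);np.savez("t4.npz",**T)
s=r.sense(); print(s["time"],s["tool_pos"],s["tcp_rot"],s["joint_pos"],s["ft_force"],s["wrist_torque"])
a=cv2.resize(S["img"][120:270,215:350],None,fx=3.9,fy=3.9,interpolation=cv2.INTER_CUBIC)[:585]
b=cv2.resize(W["img"],(266,200)); c=cv2.resize(T["img"][130:230,233:323],(266,296))
rt=np.zeros((585,266,3),np.uint8); rt[:200]=b; rt[205:501]=c
cv2.imwrite("pics/ins.png",np.hstack([a,rt]))
E
```

```text
13.1167 [663.28461306 -21.39594151 253.51579885] [1.79974962e+02 5.30162116e-04 6.88597559e+01] [-6.26883716e+00  1.72837827e+01  7.40243345e+01 -6.94037506e-03
  8.86678192e+01  1.48715667e+01] [ 0.10239065  0.2439817  -1.38780468] [ 0.06026071  0.00349905 -0.03315949]
```

View pics/ins.png

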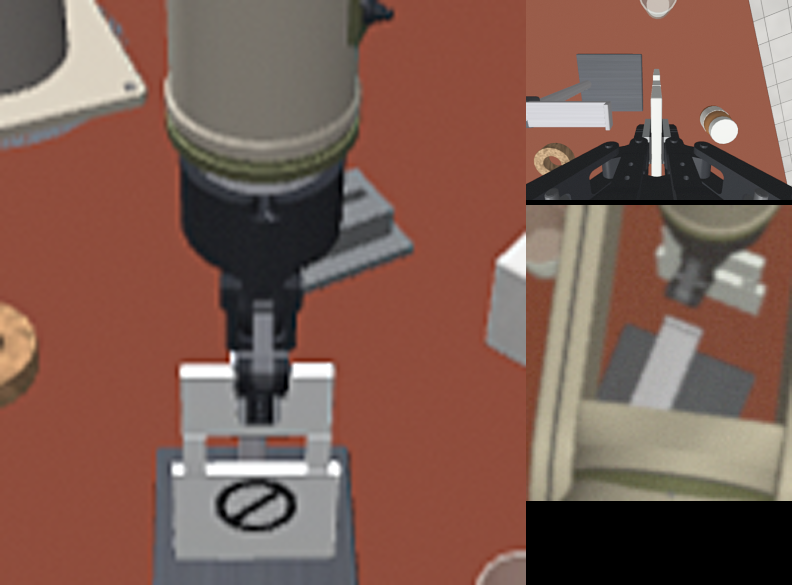

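The scene crop shows the tag's ring and slanting bar facing the camera (outward), with the window at crop (208–308, 436–462) ahead of the bar. I'm checking its heights by casting rays onto the tag's front plane.

```bash
python3 - <<'E'
from h import *
S=dict(np.load("s4.npz")); n=np.array([np.cos(np.radians(-21.1)),np.sin(np.radians(-21.1)),0]); yv=np.array([-n[1],n[0],0])
p0=np.array([663.3,-21.4,0])+4*n; e=S["eye"]
for nm,x,y in [("top L",181,378),("top R",334,378),("win top",222,436),("win top R",300,436),("bot L",174,556),("bot R",336,557),("ring",256,505),("winL",207,450),("winR",307,450),("body top L",174,476),("body top R",340,476)]:
    p=((x+.5)/3.9-.5+215,(y+.5)/3.9-.5+120); d=ray(S,p); X=e+d*((p0-e)@n)/(d@n); print(nm,"z",X[2].round(1),"y",((X-p0)@yv).round(1))
E
```

```text
top L z 261.7 y -41.4
top R z 260.6 y 36.2
win top z 217.4 y -20.9
win top R z 216.8 y 20.0
bot L z 116.2 y -48.8
bot R z 113.7 y 42.9
ring z 160.6 y -2.8
winL z 206.4 y -29.0
winR z 205.6 y 24.0
body top L z 185.6 y -47.0
body top R z 184.2 y 42.3
```

Heights agree: window top 217, window bottom 185, against the lip top at 208 and bar bottom at 194. I'm inserting along the bar with a 2 mm sideways correction.

{"api": "step_arm", "payload": {
  "targets": [
    [[-5,3.5,0,0,0,0],[-14,7.5,0,0,0,0],[-24,11.5,0,0,0,0],[-34,15.5,0,0,0,0],[-44,19.5,0,0,0,0],[-54,23.5,0,0,0,0],[-64,27.5,0,0,0,0],[-74,31.5,0,0,0,0],[-84,35.5,0,0,0,0],[-91,38.2,0,0,0,0],[-93,39,0,0,0,0],[-93,39,0,0,0,0]]
  ]
}}

```text
time: 14.12
tool_pos: [569.8, 18.6, 253.6]
tcp_rot: [180.0, -0.0, 68.9]
ft_force: [-0.2, -0.5, 0.1]
finger_gap: 7.4
grip_force: 48.9
```

{"api": "step_arm", "payload": {
  "targets": [
    [[0,0,-3,0,0,0],[0,0,-6,0,0,0],[0,0,-9,0,0,0],[0,0,-12,0,0,0],[0,0,-13.5,0,0,0],[0,0,-14.5,0,0,0],[0,0,-14.5,0,0,0],[0,0,-14.5,0,0,0]]
  ]
}}

```text
time: 14.78
tool_pos: [570.1, 18.4, 238.7]
tcp_rot: [-180.0, 0.0, 68.9]
ft_force: [-0.4, -0.1, -0.4]
finger_gap: 7.2
grip_force: 48.9
```

```bash
python3 - <<'E'
from h import *
from bench import r,vision
S=vision.snapshot("scene"); np.savez("s5.npz",**S)
s=r.sense(); print(s["time"],s["tool_pos"],s["tcp_rot"],s["ft_force"],s["wrist_torque"])
cv2.imwrite("pics/hang.png",cv2.resize(S["img"][120:270,215:350],None,fx=3.9,fy=3.9,interpolation=cv2.INTER_CUBIC))
E
```

```text
14.8333 [570.10969399  18.41536107 238.91661942] [ 1.79992915e+02 -5.72680793e-03  6.89143757e+01] [ 0.68836183  0.86209378 -0.96846936] [-0.00499154 -0.03244246  0.01172607]
```

View pics/hang.png

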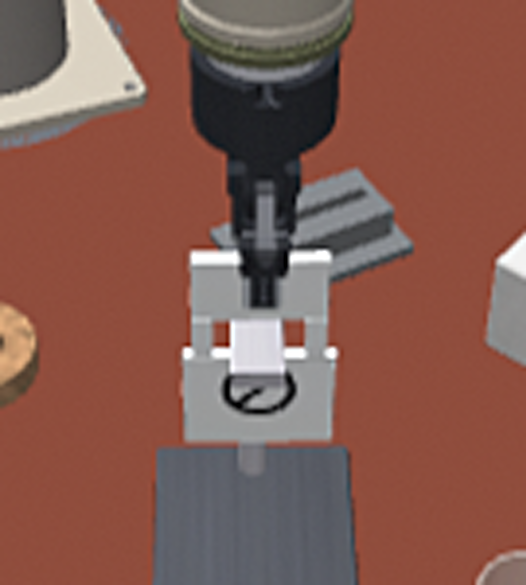

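The bar, at crop (230–282, 320–380), passes through the tag's window, centred, with the mark facing outward. There is no contact yet, so I'm lowering in small steps.

{"api": "step_arm", "payload": {
  "targets": [
    [[0,0,-0.7,0,0,0],[0,0,-1.4,0,0,0],[0,0,-1.4,0,0,0],[0,0,-1.4,0,0,0]]
  ]
}}

```text
time: 15.17
tool_pos: [570.0, 18.4, 237.4]
tcp_rot: [-180.0, 0.0, 68.9]
ft_force: [1.1, 0.1, -0.9]
finger_gap: 7.2
grip_force: 48.9
```

{"api": "step_arm", "payload": {
  "targets": [
    [[0,0,-0.5,0,0,0],[0,0,-1,0,0,0],[0,0,-1,0,0,0],[0,0,-1,0,0,0]]
  ]
}}

```text
time: 15.5
tool_pos: [570.1, 18.4, 236.9]
tcp_rot: [180.0, -0.0, 68.9]
ft_force: [-1.8, -0.3, 4.6]
finger_gap: 7.2
grip_force: 49.5
```

Contact at 4.6 N, so the tag rests on the bar. I'm releasing and rising straight up.

{"api": "step_arm", "payload": {
  "targets": [
    [[0,0,0,0,0,0],[0,0,0,0,0,0],[0,0,0,0,0,0],[0,0,0,0,0,0],[0,0,0,0,0,0],[0,0,0,0,0,0]]
  ],
  "fingers": -0.1,
  "newtons": 20
}}

```text
time: 16.0
tool_pos: [570.0, 18.4, 236.2]
tcp_rot: [-180.0, 0.0, 68.9]
ft_force: [-0.3, -0.8, 0.8]
finger_gap: 46.9
grip_force: 0.0
```

{"api": "step_arm", "payload": {
  "targets": [
    [[0,0,4,0,0,0],[0,0,12,0,0,0],[0,0,25,0,0,0],[0,0,45,0,0,0],[0,0,70,0,0,0],[0,0,100,0,0,0],[0,0,120,0,0,0],[0,0,120,0,0,0],[0,0,120,0,0,0],[0,0,120,0,0,0],[0,0,120,0,0,0],[0,0,120,0,0,0]]
  ]
}}

```text
time: 17.0
tool_pos: [569.5, 18.4, 355.0]
tcp_rot: [-179.9, 0.0, 68.9]
ft_force: [0.2, 0.6, -0.5]
finger_gap: 46.8
grip_force: 0.0
```

{"api": "step_arm", "payload": {
  "targets": [
    [[0,0,0,0,0,0],[0,0,0,0,0,0],[0,0,0,0,0,0],[0,0,0,0,0,0],[0,0,0,0,0,0],[0,0,0,0,0,0],[0,0,0,0,0,0],[0,0,0,0,0,0],[0,0,0,0,0,0],[0,0,0,0,0,0],[0,0,0,0,0,0],[0,0,0,0,0,0]]
  ]
}}

```text
time: 18.0
tool_pos: [570.0, 18.4, 356.4]
tcp_rot: [180.0, -0.0, 68.9]
ft_force: [-0.4, 0.6, -0.1]
finger_gap: 47.0
grip_force: 0.0
```

```bash
python3 - <<'E'
from h import *
from bench import r,vision
S=vision.snapshot("scene");W=vision.snapshot("wrist")
s=r.sense(); print(s["time"],s["tool_pos"],s["ft_force"],s["finger_gap"])
a=cv2.resize(S["img"][150:300,180:430],None,fx=2.2,fy=2.2,interpolation=cv2.INTER_CUBIC); b=cv2.resize(W["img"],None,fx=.44,fy=.44)
im=np.zeros((330,800,3),np.uint8); im[:a.shape[0],:a.shape[1]]=a; im[:b.shape[0],550:550+b.shape[1]]=b
cv2.imwrite("pics/end.png",im)
S0=cv2.imread("pics/scene0.png"); d=cv2.absdiff(S0,S["img"]).max(2)
for n,(x,y,w,h) in {"knobbox":(340,165,65,60),"beaker":(333,258,35,45),"jar":(225,308,38,48),"ring":(188,195,40,32)}.items(): print(n,(d[y:y+h,x:x+w]>40).sum())
E
```

```text
18.1 [570.02742474  18.40793851 356.40651331] [-0.28800746  0.0553987   1.16830662] 46.96853281556128
knobbox 99
beaker 0
jar 0
ring 0
```

View pics/end.png

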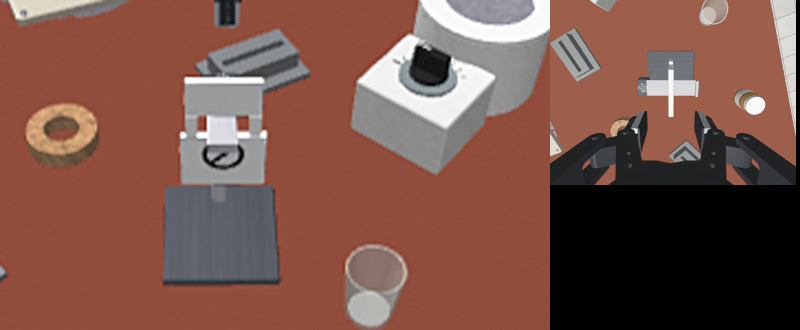

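The tag at crop (223,130) hangs straight on the bar with its mark outward. The gripper is clear, the knob is off and the bystanders haven't moved. I'm letting it settle a little longer, then checking that it's still and handing in.

{"api": "step_arm", "payload": {
  "targets": [
    [[0,0,0,0,0,0],[0,0,0,0,0,0],[0,0,0,0,0,0],[0,0,0,0,0,0],[0,0,0,0,0,0],[0,0,0,0,0,0],[0,0,0,0,0,0],[0,0,0,0,0,0],[0,0,0,0,0,0],[0,0,0,0,0,0],[0,0,0,0,0,0],[0,0,0,0,0,0]]
  ]
}}

```text
time: 19.1
tool_pos: [570.0, 18.4, 356.4]
tcp_rot: [180.0, -0.0, 68.9]
ft_force: [0.3, -0.3, 0.3]
finger_gap: 46.9
grip_force: 0.0
```

```bash
python3 - <<'E'
from h import *
from bench import r,vision
I=[vision.snapshot("scene")["img"][170:240,250:320] for _ in range(6)]
d=max(int((cv2.absdiff(I[0],i).max(2)>40).sum()) for i in I); print("moving px",d)
if d<8: print(r.hand_in())
E
```

```text
moving px 0
the job is handed in; nothing more can be done
None
```

The job is handed in at about 19 s: the knob is off at its stop, and the tag hangs straight and still on the hook with its marked face outward, clear of the gripper, with the glassware and cork ring where they were.

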